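# Make up two breakfast trays

### The arm

A 7-joint arm with a two-finger parallel gripper is mounted at the origin on the work surface. World frame = base frame: x ahead of the robot, y to its left, z up, the work surface at z = 0. Lengths are in m, angles in rad, forces in N, time in s.
With the tool pointing down it reaches from about 0.4 to 0.85 m from the base axis. Payload 10.4 kg.
Tool frame: the origin (TCP) lies on the centre line of the jaws, within the pads' length; the fingertips stand 17 mm ahead of it and the grasp point (between the pads) lies 2 mm behind it; z points along the fingers, y is the line along which they close (so a half turn about z gives the same grasp; the last joint's range is limited). The gripper opens to 85 mm and grips with 20 to 120 N. Pads are 22 mm wide; open, the fingers measure 114 mm over their backs; the gripper's body (76 mm by 85 mm) begins 54 mm behind the grasp point. The pads swing forward as they close: fully open they stand 13 mm farther back than shut.
Start: joints at [-1.287, 0.332, -0.065, 1.46, 0.022, 1.35, -0.088], TCP at [0.189, 0.596, 0.248] pointing down, gripper open.
Joint ranges: [-2.6, 2.6], [-0.5, 2.12], [-1.47, 1.34], [0.16, 2.42], [-1.27, 4.41], [0.06, 2.06], [-2.6, 2.6]. Speed limits (rad/s): [2.22, 2.22, 2.79, 2.79, 3.14, 3.14, 3.14].

### API

Orientations are given as a unit quaternion [x, y, z, w].
In Python, from workcell import get_obs, optics, job gives the robot as it stands. The module is installed in compiled form; this text tells all that it offers.
- The arm moves only by the tool send_rows, never from a script. Its argument "plan" is a list that holds one entry, the list of rows, each a list of 7 numbers: the turn, a rotation vector about the tool's x, y, z in units of 1.5 rad (1.0 is 1.5 rad), then the shift along the tool's x, y, z in units of 20 cm (1.0 is 20 cm), then the opening, from 0 (shut) to 1 (fully open). A call has 1 to 20 rows; each row shifts and turns the commanded pose from where the row before left it, along the tool's axes as they then stand; what a row does not reach is not made up. A row lasts 1/12 s, in which the tool goes at most 41.7 mm and 7.16 degrees, less where a joint would pass 70% of its speed; a pose out of reach is approached as far as the arm can. A call with a number of a shift or a turn outside -1 to 1 is refused whole. A call with a gripper value outside its range is refused whole. The fingers move at their own pace and stop on an object; "squeeze" is the grip in N (left out, the last holds). Time passes only in rows, so rows that do not move let the fingers close. It gives the time, the measured TCP pose, the force, the opening and the grip force at its end, in the units of the state.
- get_obs(): the state, without advancing time (a new reading comes with each control period).
- optics.camera(name): name is "scene" or "top"; returns the picture (480x640x3 uint8, red, green, blue); there is no depth.
- optics.get_calibration(name): a dict with "intrinsics" (3x3 intrinsics, pixels), "world_from_camera" (4x4, takes a point from camera to world coordinates). Camera axes: x right, y up, looking along -z (the intrinsics and any distortion apply to the point x, -y, -z); pixel columns grow to the right and rows downward; lengths in m; the calibration is good to about 2 mm. A picture is of the moment at which its call begins. get_calibration takes no time and is no camera call.
- job.hand_in(): hands the job in; it is judged then, once.
The state is a dict: "clock": time; "joint_pos": joint angles; "joint_velocities": joint speeds; "tau": joint torques, N m; "position": TCP position; "ee_rot": TCP orientation; "ft_force": force on the tool from outside, world axes, zero at the start; "torque": the same for the moment, N m; "grip_width": opening from 0.0 (shut) to 1.0 (fully open); "grasp_force": force on a finger pad.
Only numpy, scipy, OpenCV 4.12 (cv2) and the standard library are available. Lean on these libraries where they do the work, as an engineer would, in place of code of your own. Each camera call takes 0.05 s, during which the arm holds its last target. There are 200 camera calls.

### The job

Make up the two breakfast trays from the things standing between them: the glass mug with the handle goes in the larger compartment of the long narrow tray and the egg cup in its smaller one; the glass tumbler without a handle goes in the wider compartment of the square tray and the small steel tin in its narrower one. Set each down gently, upright and flat on the tray's floor, and leave the big tin and the bowl standing where they are.

Things in the scene. Friction and masses are not known exactly. Their poses are not given: they have to be found in the camera images.
- mug: Green glass mug, open at the top, straight sides: 60 mm outside diameter, 75 mm tall, wall 4 mm, about 0.22 kg. Origin at the centre of the underside, z up. One round-bar handle on the +y side, reaching 52 mm from the axis, between 16 and 66 mm above the underside, 10 mm thick in x. It is loose and stands upright on the counter at the start.
- tumbler: Green glass tumbler, the same as the mug (60 mm diameter, 75 mm tall, straight, wall 4 mm) but without a handle, about 0.19 kg. Origin at the centre of the underside, z up. It is loose and stands upright on the counter at the start.
- egg_cup: Glazed ceramic egg cup: foot 46 mm in diameter, thin stem 20 mm in diameter, open cup 50 mm in outside diameter with straight sides from 40 to 64 mm above the underside (total height 64 mm), about 0.10 kg. Origin at the centre of the underside, z up. It is loose and stands upright on the counter at the start.
- small_tin: Small round steel tin with a closed fixed lid: 50 mm in diameter (52 mm at the lid, the top 10 mm of the side), side 52 mm tall, 66 mm with the small dark knob on top (16 mm across), about 0.16 kg. Origin at the centre of the underside, z up. It is loose and stands upright on the counter at the start.
- big_tin: Bigger round steel tin of the same make, which stays where it is: 64 mm in diameter (66 mm at the lid), side 74 mm tall, 88 mm with the knob. Origin at the centre of the underside. Loose, about 0.30 kg.
- bowl: Small glazed ceramic bowl, which stays where it is: 76 mm across the rim, 45 mm tall. Origin at the centre of the underside. Loose, about 0.20 kg.
- long_tray: Long narrow wooden tray, 196 (x) by 96 (y) mm; does not slide. Origin: centre of underside, z up. Floor 8 mm and rim 20 mm above the counter; rim and divider 6 mm thick. A divider of rim height makes two compartments: the larger, 100 (x) by 84 (y) mm inside, centred at x = -42, y = 0 mm; the smaller, 78 (x) by 84 (y) mm, centred at x = +53, y = 0 mm.
- square_tray: Square wooden tray, 178 by 178 mm; does not slide. Origin: centre of underside, z up. Floor 8 mm and rim 20 mm above the counter; rim and divider 6 mm thick. A divider of rim height makes two compartments: the wider, 166 (x) by 90 (y) mm inside, centred at x = 0, y = -38 mm; the narrower, 166 (x) by 70 (y) mm, centred at x = 0, y = +48 mm.
Not all that is in view belongs to the job. What is shaped like the big_tin but red is not meant.

How it is judged:
At the end, for the whole second after the job is handed in: Mug, egg cup, tumbler and small tin each inside the walls of its own compartment, underside within 4 mm of the tray floor, upright within 0.1 rad, at rest, released; big tin and bowl upright (0.15 rad) and within 30 mm of where they started (x of mug in the frame of long_tray between -0.065 and -0.019 m and y of mug in the frame of long_tray between -0.016 and 0.016 m and z of mug in the frame of long_tray between 0.004 and 0.012 m and angle between each of mug, egg_cup, tumbler, small_tin's own z axis and vertical below 0.1 rad and linear speed of each of mug, egg_cup, tumbler, small_tin below 0.02 m/s and contact force between each of mug, egg_cup, tumbler, small_tin and the fingers below 0.1 N and x of egg_cup in the frame of long_tray between 0.033 and 0.073 m and y of egg_cup in the frame of long_tray between -0.024 and 0.024 m and z of egg_cup in the frame of long_tray between 0.004 and 0.012 m and x of tumbler in the frame of square_tray between -0.057 and 0.057 m and y of tumbler in the frame of square_tray between -0.057 and -0.02 m and z of tumbler in the frame of square_tray between 0.004 and 0.012 m and x of small_tin in the frame of square_tray between -0.062 and 0.062 m and y of small_tin in the frame of square_tray between 0.034 and 0.062 m and z of small_tin in the frame of square_tray between 0.004 and 0.012 m and distance of each of big_tin, bowl from where it was at the start of the episode below 0.03 m and angle between each of big_tin, bowl's own z axis and vertical below 0.15 rad); the robot touches nothing.
It fails at once if the mug, tumbler, egg cup or small tin is dropped or thrown (moves faster than 0.7 m/s with no finger on it, a fall of some 25 mm) ((linear speed of mug above 0.7 m/s and contact force between mug and the fingers below 0.1 N) or (linear speed of tumbler above 0.7 m/s and contact force between tumbler and the fingers below 0.1 N) or (linear speed of egg_cup above 0.7 m/s and contact force between egg_cup and the fingers below 0.1 N) or (linear speed of small_tin above 0.7 m/s and contact force between small_tin and the fingers below 0.1 N)).
It fails at once if the big tin is pushed more than 30 mm from its place or knocked over (distance of big_tin from where it was at the start of the episode above 0.03 m or angle between big_tin's own z axis and vertical above 0.5 rad).
It fails at once if the bowl is pushed more than 30 mm from its place or knocked over (distance of bowl from where it was at the start of the episode above 0.03 m or angle between bowl's own z axis and vertical above 0.5 rad).
It also fails if it takes over 102 s, if anything falls off the work surface, if the arm or the gripper's body presses on something with over 40 N, if the wrist force passes 120 N, or if a joint passes its speed limit or range.

## Working session

There is one attempt and no reset: what is moved stays moved. The work goes in short steps, Python scripts to look and compute and a tool call to move; the robot and the scene stay as the last step left them, time stands still between calls to the robot, and variables do not carry over. Pictures are saved under pics/ and viewed, at most 16 in all, crops included, and the job is handed in when it is done.

Besides the shell and the picture viewer there is one more tool, called after "Call:" as name([rows], argument=value, ...), one row to a line, values as JSON. send_rows: Moves the arm, as the interface text tells. Its arguments: {"type":"object","properties":{"plan":{"type":"array"},"squeeze":{"type":"number"}},"required":["plan"]}

```bash
mkdir -p pics
python3 - <<'E'
from workcell import get_obs, optics
import cv2,numpy as np
for n in("scene","top"):
    cv2.imwrite(f"pics/{n}0.png",optics.camera(n)[:,:,::-1])
    c=optics.get_calibration(n);print(n,np.round(c["intrinsics"],2).tolist(),np.round(c["world_from_camera"],4).tolist(),c.keys())
print(get_obs())
E
```

```text
scene [[620.95, 0.0, 319.12], [0.0, 620.95, 241.06], [0.0, 0.0, 1.0]] [[-0.7418, -0.4417, 0.5045, 1.1937], [0.6705, -0.4751, 0.5699, 0.7007], [-0.0121, 0.761, 0.6486, 0.8533], [0.0, 0.0, 0.0, 1.0]] dict_keys(['intrinsics', 'world_from_camera'])
top [[538.01, 0.0, 317.77], [0.0, 538.01, 236.53], [0.0, 0.0, 1.0]] [[-0.0053, 0.9985, -0.0536, 0.493], [-0.9999, -0.0046, 0.0126, 0.0051], [0.0123, 0.0537, 0.9985, 0.9668], [0.0, 0.0, 0.0, 1.0]] dict_keys(['intrinsics', 'world_from_camera'])
{'clock': 0.1, 'joint_pos': array([-1.28663248,  0.33279524, -0.06470301,  1.4608614 ,  0.02161778,
        1.34989424, -0.08851237]), 'joint_velocities': array([ 0.00069304, -0.00205021, -0.00084751, -0.00367897,  0.00135106,
        0.00113585,  0.00127124]), 'tau': array([ 3.49655631e-03, -6.26751494e+01,  4.99976857e-02, -3.92423344e+01,
        1.62783335e-02,  7.02131903e-03,  3.08314884e-05]), 'position': array([0.18864529, 0.59552122, 0.24760194]), 'ee_rot': array([ 1.52774429e-01,  9.88260884e-01, -6.28235326e-04, -5.98499972e-05]), 'ft_force': array([0.1112526 , 0.56940561, 0.61867729]), 'torque': array([ 0.01776371, -0.02001314,  0.04206149]), 'grasp_force': 0.0, 'grip_width': 0.9993334501174205}
```

View pics/scene0.png

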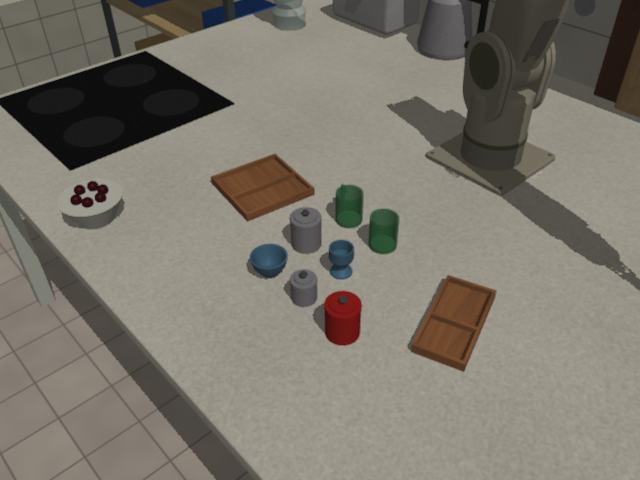

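View pics/top0.png

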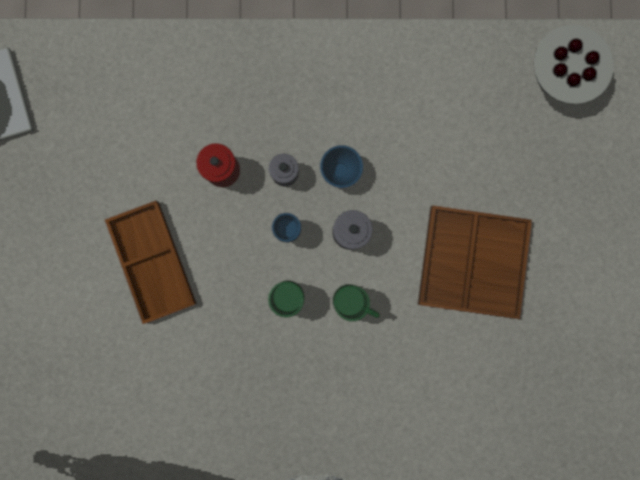

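```bash
cat > h.py <<'E'
import cv2,numpy as np
from workcell import get_obs, optics
from scipy.optimize import least_squares
def ray(n,px,z):
    c=optics.get_calibration(n);K=c["intrinsics"];T=c["world_from_camera"]
    p=np.atleast_2d(px).astype(float)
    d=np.c_[(p[:,0]-K[0,2])/K[0,0],-(p[:,1]-K[1,2])/K[1,1],-np.ones(len(p))]@T[:3,:3].T
    return T[:3,3]+d*((z-T[2,3])/d[:,2])[:,None]
def contour(mask,seed):
    cs,_=cv2.findContours(mask,cv2.RETR_EXTERNAL,cv2.CHAIN_APPROX_NONE)
    cs=[c for c in cs if cv2.contourArea(c)>60]
    return min(cs,key=lambda c:np.linalg.norm(c[:,0].mean(0)-seed))
def rim(n,ct,h,R):
    """centre of the rim circle, from contour points on the side away from the camera"""
    P=ray(n,ct[:,0],h)[:,:2]; cam=optics.get_calibration(n)["world_from_camera"][:2,3]
    c=P.mean(0)
    for _ in range(4):
        u=(c-cam)/np.linalg.norm(c-cam)
        Q=P[(P-c)@u>-.1*R]
        s=least_squares(lambda x:np.linalg.norm(Q-x,axis=1)-R,c,loss="soft_l1",f_scale=.0015);c=s.x
    return c,np.abs(s.fun).mean()
def masks(im):
    H=cv2.cvtColor(im,cv2.COLOR_RGB2HSV)
    m={"green":cv2.inRange(H,(45,70,20),(85,255,255)),"blue":cv2.inRange(H,(95,70,20),(120,255,255)),
       "grey":cv2.inRange(H,(115,8,20),(175,80,255)),"wood":cv2.inRange(H,(4,90,20),(18,255,255))}
    return m
E
python3 - <<'E'
from h import *
for n,seeds in {"top":dict(mug=(350,302),tumbler=(287,298),egg_cup=(287,228),small_tin=(284,169),big_tin=(352,230),bowl=(342,166)),
 "scene":dict(mug=(349,206),tumbler=(384,231),egg_cup=(341,258),small_tin=(304,288),big_tin=(306,230),bowl=(268,261))}.items():
    im=cv2.imread(f"pics/{n}0.png")[:,:,::-1].copy();m=masks(im);o=im.copy();o=cv2.resize(o,None,fx=3,fy=3,interpolation=cv2.INTER_CUBIC)
    for k,s in seeds.items():
        col="green" if k in("mug","tumbler") else "grey" if "tin" in k else "blue"
        h,R={"mug":(.075,.03),"tumbler":(.075,.03),"egg_cup":(.064,.025),"small_tin":(.052,.026),"big_tin":(.074,.033),"bowl":(.045,.038)}[k]
        c=contour(m[col],s);cv2.drawContours(o,[c*3+1],-1,(255,255,0),1)
        print(n,k,cv2.contourArea(c),*[np.round(v,4) for v in rim(n,c,h,R)])
    if n=="top":
        for k,s in dict(long=(150,262),square=(475,262)).items():
            r=cv2.minAreaRect(contour(cv2.morphologyEx(m["wood"],cv2.MORPH_CLOSE,np.ones((9,9))),s));P=ray(n,cv2.boxPoints(r),.02)[:,:2]
            print(k,P.mean(0).round(4),P.round(4).tolist(),[np.linalg.norm(P[i]-P[i-1]).round(4) for i in range(4)])
        a=o[390:1020,560:1160]
    else: a=o[510:1050,700:1250]
    cv2.imwrite(f"pics/{n}1.png",cv2.resize(a,None,fx=.95,fy=.95))
E
```

```text
top mug 979.5 [ 0.4325 -0.0628] 0.0044
top tumbler 900.5 [0.4405 0.0448] 0.0013
top egg_cup 581.5 [0.5551 0.0452] 0.0011
top small_tin 503.5 [0.6538 0.0516] 0.0029
top big_tin 970.5 [ 0.5503 -0.0597] 0.0022
top bowl 1315.5 [ 0.661 -0.047] 0.001
long [0.5015 0.2871] [[0.5761, 0.3683], [0.6104, 0.2751], [0.4263, 0.2063], [0.393, 0.2988]] [np.float64(0.1959), np.float64(0.0992), np.float64(0.1965), np.float64(0.0983)]
square [ 0.4983 -0.2846] [[0.4239, -0.1811], [0.5986, -0.2081], [0.5727, -0.389], [0.3982, -0.3601]] [np.float64(0.1809), np.float64(0.1767), np.float64(0.1827), np.float64(0.1769)]
scene mug 960.0 [ 0.4382 -0.0555] 0.0017
scene tumbler 1057.0 [0.4454 0.0535] 0.0012
scene egg_cup 718.5 [0.5643 0.053 ] 0.0012
scene small_tin 221.0 [0.6871 0.089 ] 0.011
scene big_tin 404.0 [ 0.5842 -0.0481] 0.0101
scene bowl 872.5 [ 0.67   -0.0412] 0.0012
```

View pics/top1.png

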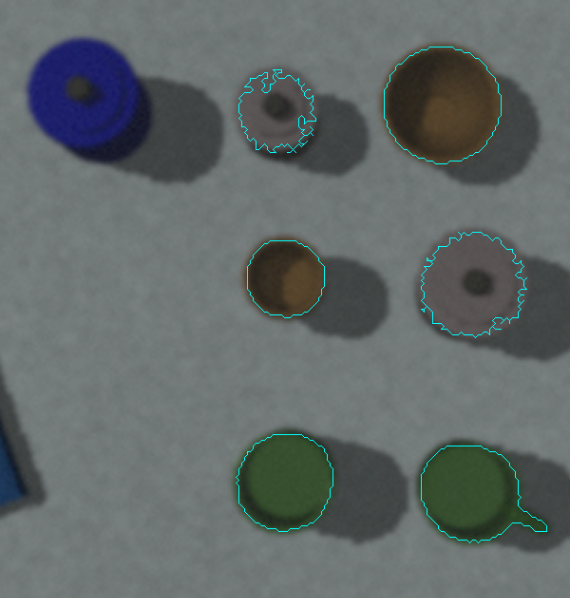

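View pics/scene1.png

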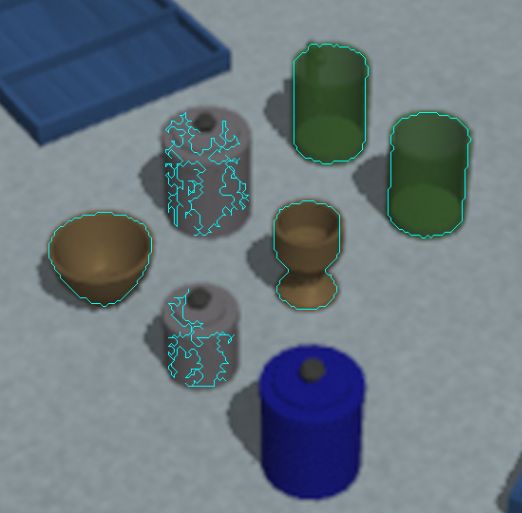

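Run:
```python
from h import *
im={n:cv2.imread(f"pics/{n}0.png")[:,:,::-1].copy() for n in("top","scene")}
for n,ss in dict(top=dict(long=(150,262),square=(475,262)),scene=dict(long=(455,321),square=(262,185))).items():
    m=cv2.morphologyEx(masks(im[n])["wood"],cv2.MORPH_CLOSE,np.ones((9,9)))
    for k,s in ss.items():
        P=ray(n,cv2.convexHull(contour(m,s))[:,0],.02)[:,:2].astype(np.float32)
        r=cv2.minAreaRect((P*1000));print(n,k,np.round(r,1) if 0 else r)
# free-R fit, top
S=dict(mug=(350,302,.075),tumbler=(287,298,.075),egg_cup=(287,228,.064),bowl=(342,166,.045))
cam=optics.get_calibration("top")["world_from_camera"][:2,3]
m=masks(im["top"])
for k,(x,y,h) in S.items():
    c=contour(m["green" if y>290 else "blue"],(x,y));P=ray("top",c[:,0],h)[:,:2]
    if k=="mug":
        P0=P.mean(0);d=P-P0;far=P[np.argmax(np.linalg.norm(d,axis=1))];print("handle tip dir",far,P0)
        u=(far-P0)/np.linalg.norm(far-P0);P=P[d@u/np.linalg.norm(d,axis=1)<.8]
    s=least_squares(lambda q:np.linalg.norm(P-q[:2],axis=1)-q[2],[*P.mean(0),.03],loss="soft_l1",f_scale=.001)
    print(k,s.x.round(4),np.abs(s.fun).mean().round(4))
# knobs
for n,b in dict(top=dict(small=(270,155,300,185),big=(335,212,372,248)),scene=dict(small=(290,266,320,285),big=(290,205,322,222))).items():
    g=im[n].max(2).astype(int)
    for k,(x0,y0,x1,y1) in b.items():
        q=(g[y0:y1,x0:x1]<g[y0:y1,x0:x1].min()+25).astype(np.uint8)
        N,L,st,ce=cv2.connectedComponentsWithStats(q)
        i=1+np.argmax(st[1:,4]);p=ce[i]+(x0,y0);print(n,k,p.round(1),st[i].tolist(),ray(n,p,.066-.005 if k=="small" else .083).round(4))
```

```text
top long ((501.47637939453125, 287.2100830078125), (195.57803344726562, 98.76134490966797), 20.631240844726562)
top square ((498.145263671875, -284.1876220703125), (180.5911865234375, 176.58534240722656), 81.61839294433594)
scene long ((511.78125, 294.3053283691406), (209.60865783691406, 97.14615631103516), 20.69342803955078)
scene square ((507.5799255371094, -271.6916198730469), (197.68312072753906, 185.6352081298828), 81.60123443603516)
handle tip dir [ 0.40919047 -0.10474222] [ 0.42890743 -0.06673923]
mug [ 0.4321 -0.0604  0.0281] 0.0008
tumbler [0.4385 0.0464 0.0278] 0.0006
egg_cup [0.5574 0.0465 0.0229] 0.0004
bowl [ 0.664  -0.0479  0.0356] 0.0004
top small [290.3 180.7] [6, 16, 24, 14, 78] [[0.6365 0.0397 0.061 ]]
top big [354.  228.9] [14, 12, 11, 10, 83] [[ 0.5528 -0.0658  0.083 ]]
scene small [302.5 274.3] [9, 5, 8, 8, 46] [[0.6637 0.0542 0.061 ]]
scene big [304.8 212.7] [11, 5, 8, 6, 34] [[ 0.5565 -0.0613  0.083 ]]
```

The crops are colour-swapped, but they show the objects clearly. In the top image there are two green glasses. The one at (350,302) has a bar handle at its lower right, so it is the mug. The one at (287,298) has no handle, so it is the tumbler.

There are two grey tins. The small one, at (284,169), is the small_tin, and the one at (352,230) is the big_tin. The tin at (218,165) is red and is not meant. The stemmed blue piece at (287,228) is the egg cup, and the one at (342,166) is the bowl.

The tray dividers put the long tray's small compartment at the far (+x) end and the square tray's narrow compartment on the +y side.

```bash
cat >> h.py <<'E'
def go(x,y,z,psi):
    """turn (units) about tool z, then shift (units) along tool axes after the turn; psi = closing-line angle, deg"""
    from scipy.spatial.transform import Rotation as Ro
    o=get_obs();R=Ro.from_quat(o["ee_rot"]).as_matrix();p=np.degrees(np.arctan2(R[1,1],R[0,1]))
    d=(p-psi+180)%360-180; s=np.radians(psi)
    A=np.array([[-np.sin(s),np.cos(s),0],[np.cos(s),np.sin(s),0],[0,0,-1]])
    sh=A@(np.array([x,y,z])-o["position"])/.2
    print("psi",p.round(2),"turn",(np.radians(d)/1.5).round(4),"shift",sh.round(4),"mm",(sh*200).round(1),"tilt",R[2,2].round(5))
E
python3 - <<'E'
from h import *
print(ray("top",(283.9,167.5),.066),ray("scene",(302.5,273.5),.066))
# mug handle tip at z~.066
print(ray("top",(378,313),.06))
print(get_obs()["position"]); go(.434,-.058,.2,-27)
E
```

```text
[[0.65827266 0.05032821 0.066     ]] [[0.66557028 0.05651646 0.066     ]]
[[ 0.4127802  -0.10664699  0.06      ]]
[0.18864529 0.59552122 0.24760194]
psi 72.42 turn 1.1569 shift [-2.3545  2.5765  0.238 ] mm [-470.9  515.3   47.6] tilt -1.0
```

Call:
send_rows([
  [[0,0,0.056,0,0,0,1],[0,0,0.056,0,0,0,1],[0,0,0.056,0,0,0,1],[0,0,0.056,0,0,0,1],[0,0,0.056,0,0,0,1],[0,0,0.056,0,0,0,1],[0,0,0.056,0,0,0,1],[0,0,0.056,0,0,0,1],[0,0,0.056,0,0,0,1],[0,0,0.056,0,0,0,1],[0,0,0.056,0,0,0,1],[0,0,0.056,0,0,0,1],[0,0,0.056,0,0,0,1],[0,0,0.056,0,0,0,1],[0,0,0.056,0,0,0,1],[0,0,0.056,0,0,0,1],[0,0,0.056,0,0,0,1],[0,0,0.056,0,0,0,1],[0,0,0.056,0,0,0,1],[0,0,0.056,0,0,0,1]],
], squeeze=30)

```text
clock: 1.77
position: [0.1887, 0.5956, 0.2479]
ee_rot: [0.839, 0.544, -0.0, 0.0]
ft_force: [-0.5, 0.1, -0.6]
grip_width: 1.0
grasp_force: 0.0
```

Run:
```python
from h import *
o=get_obs();print(o["joint_pos"].round(2),o["position"])
go(.44,.4,.22,-24); go(.434,-.058,.2,-24)
```

```text
[-1.46  0.33  0.16  1.47 -0.05  1.35 -1.72] [0.18865672 0.5956269  0.24785356]
psi -24.07 turn -0.0008 shift [-0.3824  1.5459  0.1393] mm [-76.5 309.2  27.9] tilt -1.0
psi -24.07 turn -0.0008 shift [-2.4866  2.4499  0.2393] mm [-497.3  490.    47.9] tilt -1.0
```

Call:
send_rows([
  [[0,0,0,-0.032,0.129,0.0116,1],[0,0,0,-0.032,0.129,0.0116,1],[0,0,0,-0.032,0.129,0.0116,1],[0,0,0,-0.032,0.129,0.0116,1],[0,0,0,-0.032,0.129,0.0116,1],[0,0,0,-0.032,0.129,0.0116,1],[0,0,0,-0.032,0.129,0.0116,1],[0,0,0,-0.032,0.129,0.0116,1],[0,0,0,-0.032,0.129,0.0116,1],[0,0,0,-0.032,0.129,0.0116,1],[0,0,0,-0.032,0.129,0.0116,1],[0,0,0,-0.032,0.129,0.0116,1],[0,0,0,-0.105,0.045,0,1],[0,0,0,-0.105,0.045,0,1],[0,0,0,-0.105,0.045,0,1],[0,0,0,-0.105,0.045,0,1],[0,0,0,-0.105,0.045,0,1],[0,0,0,-0.105,0.045,0,1],[0,0,0,-0.105,0.045,0,1],[0,0,0,-0.105,0.045,0,1]],
])

```text
clock: 3.43
position: [0.4385, 0.2165, 0.2202]
ee_rot: [0.838, 0.546, -0.0, -0.0]
ft_force: [1.0, -0.6, -0.7]
grip_width: 1.001
grasp_force: 0.0
```

Run:
```python
from h import *
o=get_obs();print(o["joint_pos"].round(2),o["position"])
go(.434,-.058,.16,-24)
```

```text
[-0.96  0.04  0.42  1.87 -0.02  1.24 -0.95] [0.43854362 0.21648771 0.22016973]
psi -23.83 turn 0.0019 shift [-1.263   0.5375  0.3008] mm [-252.6  107.5   60.2] tilt -1.0
```

Call:
send_rows([
  [[0,0,0,-0.105,0.045,0.025,1],[0,0,0,-0.105,0.045,0.025,1],[0,0,0,-0.105,0.045,0.025,1],[0,0,0,-0.105,0.045,0.025,1],[0,0,0,-0.105,0.045,0.025,1],[0,0,0,-0.105,0.045,0.025,1],[0,0,0,-0.105,0.045,0.025,1],[0,0,0,-0.105,0.045,0.025,1],[0,0,0,-0.105,0.045,0.025,1],[0,0,0,-0.105,0.045,0.025,1],[0,0,0,-0.105,0.045,0.025,1],[0,0,0,-0.105,0.045,0.025,1],[0,0,0,0,0,0,1],[0,0,0,0,0,0,1]],
])

```text
clock: 4.6
position: [0.4354, -0.0573, 0.1602]
ee_rot: [0.839, 0.545, -0.0, -0.0]
ft_force: [0.1, 0.4, 0.1]
grip_width: 1.004
grasp_force: 0.0
```

Run:
```python
from h import *
o=get_obs();print(o["joint_pos"].round(2),o["position"])
go(.434,-.058,.052,-24)
im=[optics.camera(n)[:,:,::-1] for n in("top","scene")]
cv2.imwrite("pics/a1.png",np.hstack([cv2.resize(im[0][210:400,270:460],(400,400)),cv2.resize(im[1][100:270,260:430],(400,400))]))
```

```text
[-0.69 -0.05  0.71  2.07  0.03  1.11 -0.41] [ 0.43539937 -0.05725456  0.16015622]
psi -23.98 turn 0.0003 shift [-0.0063 -0.0049  0.5408] mm [ -1.3  -1.  108.2] tilt -1.0
```

View pics/a1.png

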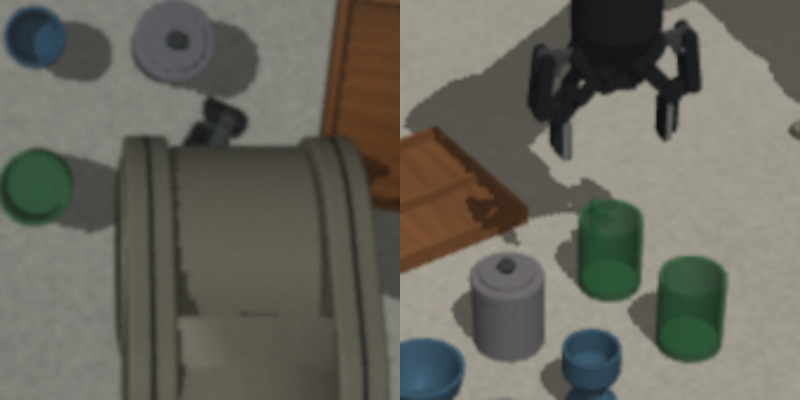

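Run:
```python
from h import *
for z in(.143,.15,.156): print(z,ray("scene",[(330.6,165.9),(372,157.4),(351.3,161.6)],z)[:,:2].round(4).tolist())
```

```text
0.143 [[0.4643, -0.0839], [0.3794, -0.0481], [0.4221, -0.0663]]
0.15 [[0.4715, -0.0762], [0.3875, -0.0407], [0.4297, -0.0587]]
0.156 [[0.4777, -0.0695], [0.3944, -0.0344], [0.4362, -0.0522]]
```

The left half shows the arm hiding the mug from above. The right half shows the open fingers straddling the mug, with the tips at about (331,166) and (372,157) in the scene image. Next I lower and grip.

Call:
send_rows([
  [[0,0,0,0,0,0.06,1],[0,0,0,0,0,0.06,1],[0,0,0,0,0,0.06,1],[0,0,0,0,0,0.06,1],[0,0,0,0,0,0.06,1],[0,0,0,0,0,0.06,1],[0,0,0,0,0,0.06,1],[0,0,0,0,0,0.06,1],[0,0,0,0,0,0.06,1],[0,0,0,0,0,0,0.5],[0,0,0,0,0,0,0.5],[0,0,0,0,0,0,0.5],[0,0,0,0,0,0,0.5],[0,0,0,0,0,0,0.5],[0,0,0,0,0,0,0.5],[0,0,0,0,0,0,0.5],[0,0,0,0,0,0,0.5],[0,0,0,0,0,0,0.5]],
], squeeze=35)

```text
clock: 6.2
position: [0.4361, -0.0561, 0.0529]
ee_rot: [0.838, 0.546, 0.0, -0.0]
ft_force: [-2.5, 1.7, 6.2]
grip_width: 0.682
grasp_force: 38.4
```

Run:
```python
from h import *
o=get_obs();print(o["joint_pos"].round(2),o["position"],o["ft_force"],o["grip_width"],o["grasp_force"])
```

```text
[-0.64  0.17  0.72  2.17 -0.15  0.85 -0.25] [ 0.43611428 -0.05613262  0.05285163] [-2.49569037  1.70178122  6.24414961] 0.6822963851114698 38.4484482742846
```

Call:
send_rows([
  [[0,0,0,0,0,-0.03,0.5],[0,0,0,0,0,-0.06,0.5],[0,0,0,0,0,-0.08,0.5],[0,0,0,0,0,-0.08,0.5],[0,0,0,0,0,-0.08,0.5],[0,0,0,0,0,-0.08,0.5],[0,0,0,0,0,-0.08,0.5],[0,0,0,0,0,-0.08,0.5],[0,0,0,0,0,-0.08,0.5],[0,0,0,0,0,-0.05,0.5],[0,0,0,0,0,0,0.5]],
])

```text
clock: 7.12
position: [0.4367, -0.0566, 0.1943]
ee_rot: [0.838, 0.546, 0.002, 0.0]
ft_force: [-0.2, 0.2, -1.8]
grip_width: 0.682
grasp_force: 38.4
```

Run:
```python
from h import *
o=get_obs();print(o["position"],o["ft_force"],o["grip_width"],o["grasp_force"])
go(.464,.2745,.17,-24)
im=[optics.camera(n)[:,:,::-1] for n in("top","scene")]
cv2.imwrite("pics/a2.png",cv2.resize(im[1][80:280,240:460],(660,600)))
```

```text
[ 0.43674415 -0.05663714  0.1942647 ] [-0.2001027   0.15842142 -1.77706802] 0.6816825722270008 38.39806325733662
psi -23.86 turn 0.0016 shift [ 1.568  -0.5489  0.1213] mm [ 313.6 -109.8   24.3] tilt -0.99999
```

View pics/a2.png

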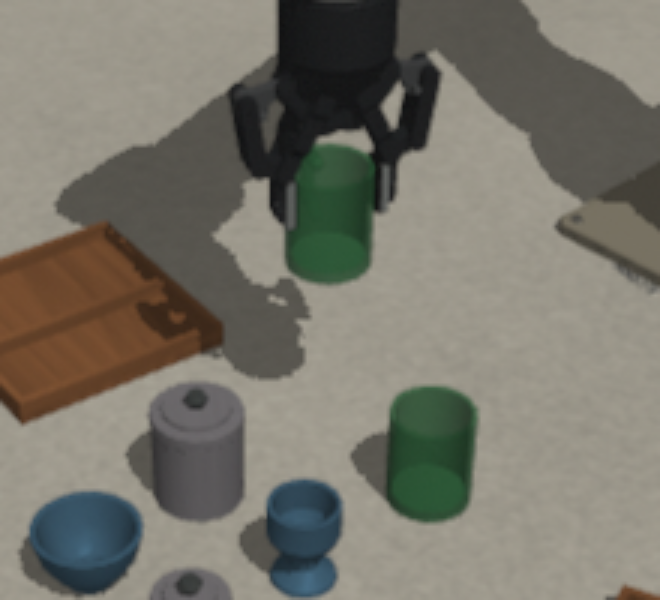

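The picture shows the mug held upright about midway between the pads, at roughly (350,152) in the scene image. Nothing else has moved.

Call:
send_rows([
  [[0,0,0,0.04,-0.014,0,0.5],[0,0,0,0.07,-0.0245,0,0.5],[0,0,0,0.089,-0.0312,0,0.5],[0,0,0,0.089,-0.0312,0,0.5],[0,0,0,0.089,-0.0312,0,0.5],[0,0,0,0.089,-0.0312,0,0.5],[0,0,0,0.089,-0.0312,0,0.5],[0,0,0,0.089,-0.0312,0,0.5],[0,0,0,0.089,-0.0312,0,0.5],[0,0,0,0.089,-0.0312,0,0.5],[0,0,0,0.089,-0.0312,0,0.5],[0,0,0,0.089,-0.0312,0,0.5],[0,0,0,0.089,-0.0312,0,0.5],[0,0,0,0.089,-0.0312,0,0.5],[0,0,0,0.089,-0.0312,0,0.5],[0,0,0,0.089,-0.0312,0,0.5],[0,0,0,0.089,-0.0312,0,0.5],[0,0,0,0.089,-0.0312,0,0.5],[0,0,0,0.034,-0.012,0,0.5],[0,0,0,0,0,0,0.5]],
])

```text
clock: 8.88
position: [0.4615, 0.277, 0.192]
ee_rot: [0.837, 0.547, -0.0, 0.0]
ft_force: [-0.8, 0.2, -2.7]
grip_width: 0.675
grasp_force: 38.4
```

Run:
```python
from h import *
o=get_obs();print(o["position"],o["ft_force"],o["grip_width"])
go(.464,.2745,.067,-24)
```

```text
[0.46150677 0.2770188  0.19195271] [-0.81783659  0.19226636 -2.73031789] 0.6747862922290337
psi -23.67 turn 0.0038 shift [-0.0064  0.0165  0.6248] mm [ -1.3   3.3 125. ] tilt -1.0
```

Call:
send_rows([
  [[0,0,0,-0.003,0.008,0.04,0.5],[0,0,0,-0.003,0.008,0.07,0.5],[0,0,0,0,0,0.07,0.5],[0,0,0,0,0,0.07,0.5],[0,0,0,0,0,0.07,0.5],[0,0,0,0,0,0.07,0.5],[0,0,0,0,0,0.07,0.5],[0,0,0,0,0,0.07,0.5],[0,0,0,0,0,0.05,0.5],[0,0,0,0,0,0.03,0.5],[0,0,0,0,0,0.012,0.5],[0,0,0,0,0,0,0.5],[0,0,0,0,0,0,0.5]],
])

```text
clock: 9.97
position: [0.4648, 0.2724, 0.0686]
ee_rot: [0.838, 0.546, 0.0, -0.0]
ft_force: [0.7, 0.4, -2.5]
grip_width: 0.682
grasp_force: 38.3
```

Run:
```python
from h import *
o=get_obs();print(o["position"],o["ft_force"],o["grip_width"])
im=[optics.camera(n)[:,:,::-1] for n in("top","scene")]
cv2.imwrite("pics/a3.png",cv2.resize(im[1][180:380,360:560],(600,600)))
```

```text
[0.46481881 0.27241335 0.06857582] [ 0.68986206  0.43124315 -2.54457487] 0.6819588449483707
```

View pics/a3.png

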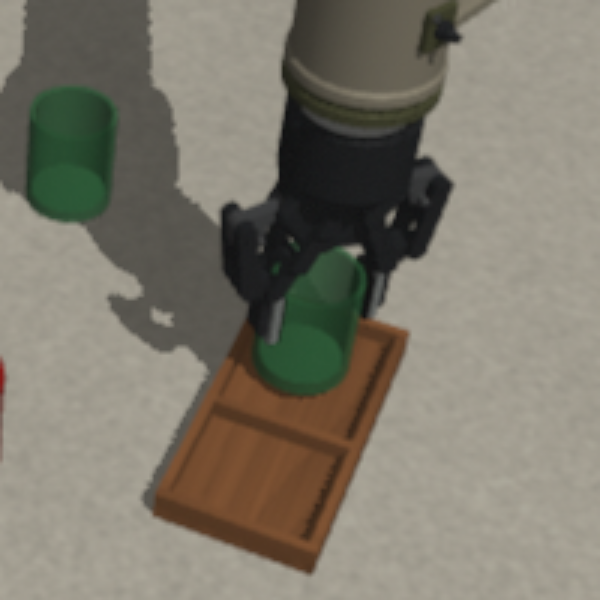

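```bash
cat >> h.py <<'E'
def proj(n,P):
    c=optics.get_calibration(n);K=c["intrinsics"];T=np.linalg.inv(c["world_from_camera"])
    q=np.c_[np.atleast_2d(P),np.ones(len(np.atleast_2d(P)))]@T.T
    return np.c_[K[0,2]-K[0,0]*q[:,0]/q[:,2],K[1,2]+K[1,1]*q[:,1]/q[:,2]]
E
python3 - <<'E'
from h import *
for th in(0,10,20,30):
    t=np.radians(th);s=np.radians(-24);u=np.array([-np.sin(s),np.cos(s),0])  # tool x dir
    g=np.array([.4648,.2724,.0666]);a=np.array([0,0,np.cos(t)])-u*np.sin(t) # up axis, bottom swings to +tool x
    print(th,((proj("scene",[g-.051*a,g+.024*a])-(360,180))*3).round(0).tolist())
E
```

```text
0 [[303.0, 364.0], [320.0, 276.0]]
10 [[310.0, 373.0], [316.0, 272.0]]
20 [[317.0, 380.0], [313.0, 268.0]]
30 [[324.0, 385.0], [309.0, 267.0]]
```

The mug hangs over the larger compartment. Its lean in the image matches the projection of an upright mug there: base at about (302,359) seen against (303,364) predicted in the crop. Next I lower the last 7 mm and let go.

Call:
send_rows([
  [[0,0,0,0,0,0.015,0.5],[0,0,0,0,0,0.012,0.5],[0,0,0,0,0,0.008,0.5],[0,0,0,0,0,0.004,0.5],[0,0,0,0,0,0,0.5],[0,0,0,0,0,0,0.5]],
])

```text
clock: 10.57
position: [0.4644, 0.2727, 0.0609]
ee_rot: [0.838, 0.546, 0.0, -0.0]
ft_force: [-4.0, -1.8, 6.7]
grip_width: 0.679
grasp_force: 39.1
```

Call:
send_rows([
  [[0,0,0,0,0,0,0.75],[0,0,0,0,0,0,0.8],[0,0,0,0,0,0,0.9],[0,0,0,0,0,0,1],[0,0,0,0,0,0,1],[0,0,0,0,0,0,1],[0,0,0,0,0,-0.03,1],[0,0,0,0,0,-0.06,1],[0,0,0,0,0,-0.1,1],[0,0,0,0,0,-0.1,1],[0,0,0,0,0,-0.1,1],[0,0,0,0,0,-0.1,1],[0,0,0,0,0,-0.1,1],[0,0,0,0,0,-0.1,1]],
])

```text
clock: 11.73
position: [0.4645, 0.2723, 0.2006]
ee_rot: [0.838, 0.546, 0.001, -0.0]
ft_force: [0.3, 0.1, 0.0]
grip_width: 1.0
grasp_force: 0.0
```

Run:
```python
from h import *
o=get_obs();print(o["position"],o["joint_pos"].round(2))
go(.559,.0485,.15,0)
im=optics.camera("scene");c=contour(masks(im)["green"],(465,280));print(rim("scene",c,.083,.03))
```

```text
[0.46453459 0.27227825 0.20057201] [-0.99  0.17  0.42  1.78 -0.08  1.2  -0.96]
psi -23.86 turn -0.2776 shift [-1.1189  0.4723  0.2529] mm [-223.8   94.5   50.6] tilt -1.0
(array([0.46800899, 0.26898128]), np.float64(0.0017236432894726435))
```

Call:
send_rows([
  [[0,0,-0.0555,0,0,0,1],[0,0,-0.0555,0,0,0,1],[0,0,-0.0555,0,0,0,1],[0,0,-0.0555,0,0,0,1],[0,0,-0.0555,0,0,0,1],[0,0,0,-0.0926,0.0402,0.015,1],[0,0,0,-0.0926,0.0402,0.015,1],[0,0,0,-0.0926,0.0402,0.015,1],[0,0,0,-0.0926,0.0402,0.015,1],[0,0,0,-0.0926,0.0402,0.015,1],[0,0,0,-0.0926,0.0402,0.015,1],[0,0,0,-0.0926,0.0402,0.015,1],[0,0,0,-0.0926,0.0402,0.015,1],[0,0,0,-0.0926,0.0402,0.015,1],[0,0,0,-0.0926,0.0402,0.015,1],[0,0,0,-0.0926,0.0402,0.015,1],[0,0,0,-0.0926,0.0402,0.015,1],[0,0,0,0,0,0,1],[0,0,0,0,0,0,1]],
])

```text
clock: 13.37
position: [0.5612, 0.049, 0.163]
ee_rot: [0.708, 0.706, 0.0, 0.0]
ft_force: [0.3, 1.3, 1.0]
grip_width: 1.001
grasp_force: 0.0
```

Run:
```python
from h import *
o=get_obs();print(o["position"],o["joint_pos"].round(2))
go(.561,.050,.054,0)
```

```text
[0.56123297 0.04903719 0.1629619 ] [-0.63  0.28  0.54  1.76 -0.16  1.14 -0.04]
psi -0.13 turn -0.0015 shift [ 0.0048 -0.0012  0.5448] mm [  1.   -0.2 109. ] tilt -1.0
```

Call:
send_rows([
  [[0,0,0,0.002,0,0.06,1],[0,0,0,0.002,0,0.06,1],[0,0,0,0,0,0.06,1],[0,0,0,0,0,0.06,1],[0,0,0,0,0,0.06,1],[0,0,0,0,0,0.06,1],[0,0,0,0,0,0.06,1],[0,0,0,0,0,0.06,1],[0,0,0,0,0,0.06,1],[0,0,0,0,0,0.035,1],[0,0,0,0,0,0,1],[0,0,0,0,0,0,0.4],[0,0,0,0,0,0,0.4],[0,0,0,0,0,0,0.4],[0,0,0,0,0,0,0.4],[0,0,0,0,0,0,0.4],[0,0,0,0,0,0,0.4],[0,0,0,0,0,0,0.4],[0,0,0,0,0,0,0.4],[0,0,0,0,0,0,0.4]],
], squeeze=25)

```text
clock: 15.03
position: [0.5614, 0.0511, 0.0481]
ee_rot: [0.707, 0.707, 0.001, 0.0]
ft_force: [-1.8, -0.1, 6.0]
grip_width: 0.586
grasp_force: 25.8
```

Run:
```python
from h import *
o=get_obs();print(o["position"],o["ft_force"])
cv2.imwrite("pics/a4.png",cv2.resize(optics.camera("scene")[150:330,260:440,::-1],(600,600)))
```

```text
[0.56144538 0.05110512 0.04814984] [-1.84219177 -0.05784731  5.95613912]
```

View pics/a4.png

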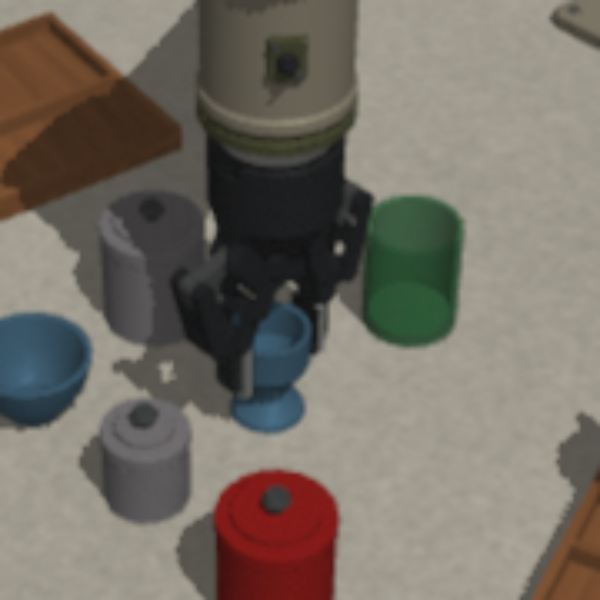

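The egg cup is held by its straight cup at crop (275,340), foot still on the counter, and its neighbours are untouched. Lifting and turning.

Call:
send_rows([
  [[0,0,0,0,0,-0.03,0.4],[0,0,0,0,0,-0.06,0.4],[0,0,0,0,0,-0.08,0.4],[0,0,0,0,0,-0.08,0.4],[0,0,0,0,0,-0.08,0.4],[0,0,0,0,0,-0.08,0.4],[0,0,0,0,0,-0.08,0.4],[0,0,0,0,0,-0.08,0.4],[0,0,0,0,0,-0.05,0.4],[0,0,0.0524,0,0,0,0.4],[0,0,0.0524,0,0,0,0.4],[0,0,0.0524,0,0,0,0.4],[0,0,0.0524,0,0,0,0.4],[0,0,0.0524,0,0,0,0.4],[0,0,0.0524,0,0,0,0.4],[0,0,0.0524,0,0,0,0.4],[0,0,0.0524,0,0,0,0.4],[0,0,0.0524,0,0,0,0.4],[0,0,0.0524,0,0,0,0.4]],
])

```text
clock: 16.67
position: [0.5609, 0.051, 0.1717]
ee_rot: [0.925, 0.381, 0.0, -0.0]
ft_force: [0.4, 0.3, -0.7]
grip_width: 0.587
grasp_force: 26.3
```

Run:
```python
from h import *
o=get_obs();print(o["position"],o["ft_force"],o["grip_width"])
go(.5546,.3086,.0645,-45)
```

```text
[0.56088798 0.05098436 0.17169836] [ 0.38612021  0.25797679 -0.67973359] 0.5869324331229218
psi -45.25 turn -0.0029 shift [ 0.8886 -0.933   0.536 ] mm [ 177.7 -186.6  107.2] tilt -1.0
```

Call:
send_rows([
  [[0,0,0,0.025,-0.026,0,0.4],[0,0,0,0.045,-0.047,0,0.4],[0,0,0,0.066,-0.0693,0,0.4],[0,0,0,0.066,-0.0693,0,0.4],[0,0,0,0.066,-0.0693,0,0.4],[0,0,0,0.066,-0.0693,0,0.4],[0,0,0,0.066,-0.0693,0,0.4],[0,0,0,0.066,-0.0693,0,0.4],[0,0,0,0.066,-0.0693,0,0.4],[0,0,0,0.066,-0.0693,0,0.4],[0,0,0,0.066,-0.0693,0,0.4],[0,0,0,0.066,-0.0693,0,0.4],[0,0,0,0.066,-0.0693,0,0.4],[0,0,0,0.066,-0.0693,0,0.4],[0,0,0,0.026,-0.028,0,0.4],[0,0,0,0,0,0.04,0.4],[0,0,0,0,0,0.06,0.4],[0,0,0,0,0,0.06,0.4],[0,0,0,0,0,0.04,0.4],[0,0,0,0,0,0,0.4]],
])

```text
clock: 18.33
position: [0.5538, 0.3067, 0.1285]
ee_rot: [0.924, 0.382, -0.002, 0.001]
ft_force: [-0.5, -0.2, -1.5]
grip_width: 0.581
grasp_force: 26.3
```

Run:
```python
from h import *
o=get_obs();print(o["position"],o["ft_force"],o["grip_width"])
go(.5546,.3086,.0645,-45)
```

```text
[0.5537962  0.30670919 0.12845716] [-0.52959357 -0.23499024 -1.45760279] 0.5811760033723754
psi -45.1 turn -0.0012 shift [ 0.0095 -0.0038  0.3198] mm [ 1.9 -0.8 64. ] tilt -0.99999
```

Call:
send_rows([
  [[0,0,0,0.005,-0.002,0.04,0.4],[0,0,0,0.005,-0.002,0.06,0.4],[0,0,0,0,0,0.06,0.4],[0,0,0,0,0,0.06,0.4],[0,0,0,0,0,0.06,0.4],[0,0,0,0,0,0.03,0.4],[0,0,0,0,0,0.02,0.4],[0,0,0,0,0,0.012,0.4],[0,0,0,0,0,0.008,0.4],[0,0,0,0,0,0.006,0.4],[0,0,0,0,0,0,0.4],[0,0,0,0,0,0,0.4]],
])

```text
clock: 19.33
position: [0.5558, 0.3106, 0.0605]
ee_rot: [0.924, 0.383, 0.0, -0.0]
ft_force: [0.1, 0.1, -1.3]
grip_width: 0.583
grasp_force: 26.3
```

Run:
```python
from h import *
o=get_obs();print(o["position"],o["ft_force"])
cv2.imwrite("pics/a5.png",cv2.resize(optics.camera("scene")[210:380,380:550,::-1],(600,600)))
```

```text
[0.55579819 0.31062111 0.06045542] [ 0.12728495  0.11313549 -1.27899302]
```

View pics/a5.png

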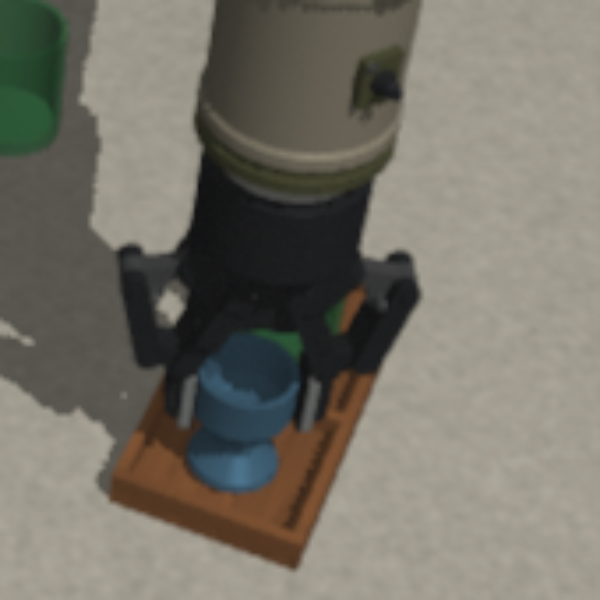

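The foot is inside the small compartment at crop (233,465), clear of the walls. Lower the last 4 mm, release and rise.

Call:
send_rows([
  [[0,0,0,0,0,0.01,0.4],[0,0,0,0,0,0.008,0.4],[0,0,0,0,0,0.004,0.4],[0,0,0,0,0,0,0.4],[0,0,0,0,0,0,0.62],[0,0,0,0,0,0,0.68],[0,0,0,0,0,0,0.8],[0,0,0,0,0,0,0.9],[0,0,0,0,0,0,0.9],[0,0,0,0,0,0,0.9],[0,0,0,0,0,-0.03,0.9],[0,0,0,0,0,-0.06,1],[0,0,0,0,0,-0.1,1],[0,0,0,0,0,-0.1,1],[0,0,0,0,0,-0.1,1],[0,0,0,0,0,-0.1,1],[0,0,0,0,0,-0.1,1],[0,0,0,0,0,-0.1,1]],
])

```text
clock: 20.88
position: [0.5557, 0.3103, 0.1961]
ee_rot: [0.924, 0.382, 0.001, -0.0]
ft_force: [0.9, -0.5, 0.3]
grip_width: 1.004
grasp_force: 0.0
```

Run:
```python
from h import *
o=get_obs();print(o["position"],o["ft_force"])
cv2.imwrite("pics/a6.png",cv2.resize(optics.camera("scene")[210:380,380:550,::-1],(600,600)))
go(.442,.05,.16,0)
```

```text
[0.55573502 0.31034539 0.19607896] [ 0.86760136 -0.5064688   0.30352116]
psi -45.05 turn -0.5241 shift [-1.3051 -0.5767  0.2021] mm [-261.  -115.3   40.4] tilt -0.99998
```

View pics/a6.png

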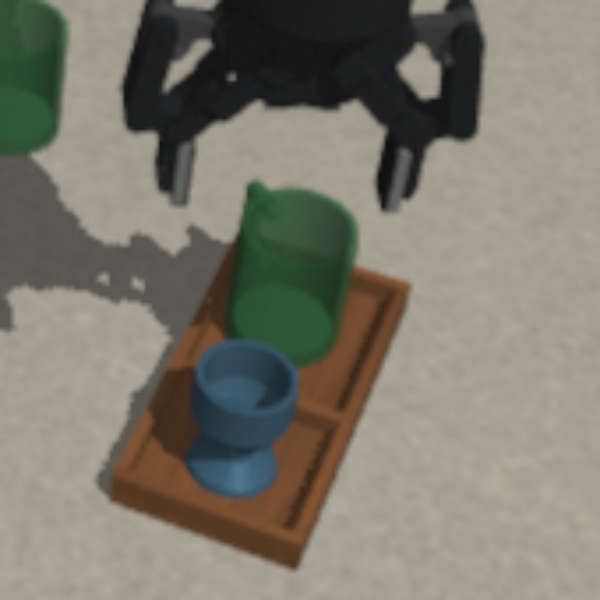

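Both pieces stand upright in the long tray: the mug at crop (290,275) in the larger compartment and the egg cup at crop (240,420) in the smaller one. Now the tumbler.

Call:
send_rows([
  [[0,0,-0.0749,0,0,0,1],[0,0,-0.0749,0,0,0,1],[0,0,-0.0749,0,0,0,1],[0,0,-0.0749,0,0,0,1],[0,0,-0.0749,0,0,0,1],[0,0,-0.0749,0,0,0,1],[0,0,-0.0749,0,0,0,1],[0,0,0,-0.1088,-0.0481,0,1],[0,0,0,-0.1088,-0.0481,0,1],[0,0,0,-0.1088,-0.0481,0,1],[0,0,0,-0.1088,-0.0481,0,1],[0,0,0,-0.1088,-0.0481,0,1],[0,0,0,-0.1088,-0.0481,0,1],[0,0,0,-0.1088,-0.0481,0,1],[0,0,0,-0.1088,-0.0481,0,1],[0,0,0,-0.1088,-0.0481,0,1],[0,0,0,-0.1088,-0.0481,0,1],[0,0,0,-0.1088,-0.0481,0,1],[0,0,0,-0.1088,-0.0481,0,1],[0,0,0,0,0,0,1]],
])

```text
clock: 22.6
position: [0.4393, 0.0451, 0.1945]
ee_rot: [0.709, 0.705, 0.001, -0.0]
ft_force: [0.8, -0.5, 0.2]
grip_width: 1.004
grasp_force: 0.0
```

Run:
```python
from h import *
o=get_obs();print(o["position"],o["joint_pos"].round(2))
go(.442,.05,.052,0)
im=optics.camera("top")
m=masks(im)
r=cv2.minAreaRect((1000*ray("top",cv2.convexHull(contour(cv2.morphologyEx(m["wood"]|m["green"]|m["blue"],cv2.MORPH_CLOSE,np.ones((9,9))),(150,262)))[:,0],.02)[:,:2]).astype(np.float32));print(r)
for k,s,h in(("green",(140,280),.083),("blue",(145,240),.072)):
    P=ray("top",contour(m[k],s)[:,0],h)[:,:2]
    q=least_squares(lambda q:np.linalg.norm(P-q[:2],axis=1)-q[2],[*P.mean(0),.025],loss="soft_l1",f_scale=.001).x
    a=np.radians(20.6);d=q[:2]-np.array([.5015,.2871]);print(k,q.round(4),"tray frame",np.round([d@[np.cos(a),np.sin(a)],d@[-np.sin(a),np.cos(a)]],4))
```

```text
[0.4393339  0.04510513 0.19450258] [-0.76 -0.07  0.54  2.02  0.04  1.18 -0.24]
psi -0.26 turn -0.0031 shift [0.0245 0.0133 0.7125] mm [  4.9   2.7 142.5] tilt -1.0
((501.42584228515625, 287.40692138671875), (195.5869903564453, 98.28011322021484), 20.672563552856445)
green [0.4593 0.2571 0.0343] tray frame [-0.05   -0.0132]
blue [0.551  0.3024 0.0275] tray frame [ 0.0517 -0.0031]
```

Run:
```python
from h import *
im=optics.camera("top");m=masks(im)
for R in(.028,.03):
  for k,s,h,f in(("green",(140,280),.083,0),("blue",(145,240),.072,.005)):
    c,e=rim("top",contour(m[k],s),h,R-f)
    a=np.radians(20.6);d=c-np.array([.5015,.2871]);print(k,c.round(4),e,"tray frame",np.round([d@[np.cos(a),np.sin(a)],d@[-np.sin(a),np.cos(a)]],4))
cv2.imwrite("pics/t2.png",cv2.resize(im[190:340,90:240,::-1],(600,600)))
```

```text
green [0.4605 0.2669] 0.0006790193353123799 tray frame [-0.0455 -0.0044]
blue [0.5524 0.3091] 0.0004813059063438307 tray frame [0.0554 0.0027]
green [0.4607 0.2644] 0.0011941683224670017 tray frame [-0.0461 -0.0069]
blue [0.5519 0.3066] 0.0008099082701310488 tray frame [0.0541 0.0005]
```

View pics/t2.png

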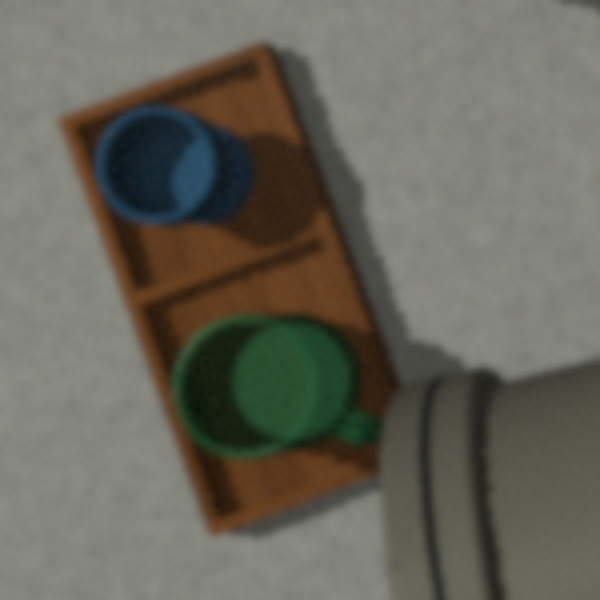

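Seen from above, both pieces sit well inside their compartments. The mug measures (-46,-5) mm and the egg cup (55,2) mm in the tray frame. On to the tumbler.

Call:
send_rows([
  [[0,0,0,0.016,0.008,0.04,1],[0,0,0,0.016,0.008,0.07,1],[0,0,0,0,0,0.09,1],[0,0,0,0,0,0.09,1],[0,0,0,0,0,0.08,1],[0,0,0,0,0,0.08,1],[0,0,0,0,0,0.08,1],[0,0,0,0,0,0.08,1],[0,0,0,0,0,0.06,1],[0,0,0,0,0,0.04,1],[0,0,0,0,0,0,1],[0,0,0,0,0,0,0.5],[0,0,0,0,0,0,0.5],[0,0,0,0,0,0,0.5],[0,0,0,0,0,0,0.5],[0,0,0,0,0,0,0.5],[0,0,0,0,0,0,0.5],[0,0,0,0,0,0,0.5],[0,0,0,0,0,0,0.5],[0,0,0,0,0,0,0.5]],
], squeeze=35)

```text
clock: 24.37
position: [0.4438, 0.056, 0.0524]
ee_rot: [0.707, 0.707, 0.001, -0.0]
ft_force: [-3.7, 0.8, 5.9]
grip_width: 0.703
grasp_force: 37.4
```

Call:
send_rows([
  [[0,0,0,0,0,-0.03,0.5],[0,0,0,0,0,-0.06,0.5],[0,0,0,0,0,-0.08,0.5],[0,0,0,0,0,-0.08,0.5],[0,0,0,0,0,-0.08,0.5],[0,0,0,0,0,-0.08,0.5],[0,0,0,0,0,-0.08,0.5],[0,0,0,0,0,-0.08,0.5],[0,0,0,0,0,-0.08,0.5],[0,0,0,0,0,-0.05,0.5],[0,0,0,0,0,0,0.5]],
])

```text
clock: 25.28
position: [0.4447, 0.0559, 0.1939]
ee_rot: [0.707, 0.707, 0.002, 0.001]
ft_force: [1.6, 0.8, -0.9]
grip_width: 0.705
grasp_force: 38.4
```

Run:
```python
from h import *
o=get_obs();print(o["position"],o["ft_force"],o["joint_pos"].round(2))
a=np.radians(-8.5);X=np.array([np.cos(a),np.sin(a)]);Y=np.array([-X[1],X[0]]);c=np.array([.501,-.280])
print(c-.038*Y,c+.048*Y)
go(*(c-.038*Y),.07,-8.5)
```

```text
[0.44470414 0.05591243 0.19392668] [ 1.58092029  0.77467307 -0.94241888] [-0.77 -0.05  0.54  2.01  0.03  1.18 -0.25]
[ 0.49538324 -0.3175826 ] [ 0.50809485 -0.23252724]
psi 0.03 turn 0.0992 shift [-1.8095  0.5266  0.6196] mm [-361.9  105.3  123.9] tilt -0.99999
```

Call:
send_rows([
  [[0,0,0.08,0,0,0,0.5],[0,0,0,-0.04,0.012,0,0.5],[0,0,0,-0.07,0.02,0,0.5],[0,0,0,-0.1025,0.03,0,0.5],[0,0,0,-0.1025,0.03,0,0.5],[0,0,0,-0.1025,0.03,0,0.5],[0,0,0,-0.1025,0.03,0,0.5],[0,0,0,-0.1025,0.03,0,0.5],[0,0,0,-0.1025,0.03,0,0.5],[0,0,0,-0.1025,0.03,0,0.5],[0,0,0,-0.1025,0.03,0,0.5],[0,0,0,-0.1025,0.03,0,0.5],[0,0,0,-0.1025,0.03,0,0.5],[0,0,0,-0.1025,0.03,0,0.5],[0,0,0,-0.1025,0.03,0,0.5],[0,0,0,-0.1025,0.03,0,0.5],[0,0,0,-0.1025,0.03,0,0.5],[0,0,0,-0.1025,0.03,0,0.5],[0,0,0,-0.09,0.025,0,0.5],[0,0,0,-0.045,0.013,0,0.5]],
])

```text
clock: 26.95
position: [0.5032, -0.3137, 0.1909]
ee_rot: [0.748, 0.664, -0.001, 0.0]
ft_force: [-0.4, 0.0, -1.0]
grip_width: 0.701
grasp_force: 38.4
```

Run:
```python
from h import *
o=get_obs();print(o["position"],o["grip_width"],o["joint_pos"].round(2))
go(.4954,-.3155,.066,-6.9)
```

```text
[ 0.50324616 -0.31366555  0.19087254] 0.7009217626601898 [-0.19  0.38  0.84  1.66 -0.3   1.23  0.6 ]
psi -6.78 turn 0.0013 shift [-0.0138 -0.0378  0.6244] mm [ -2.8  -7.6 124.9] tilt -1.0
```

Call:
send_rows([
  [[0,0,0,-0.007,-0.019,0.04,0.5],[0,0,0,-0.007,-0.019,0.07,0.5],[0,0,0,0,0,0.07,0.5],[0,0,0,0,0,0.07,0.5],[0,0,0,0,0,0.07,0.5],[0,0,0,0,0,0.07,0.5],[0,0,0,0,0,0.07,0.5],[0,0,0,0,0,0.07,0.5],[0,0,0,0,0,0.05,0.5],[0,0,0,0,0,0.03,0.5],[0,0,0,0,0,0.014,0.5],[0,0,0,0,0,0,0.5],[0,0,0,0,0,0,0.5]],
])

```text
clock: 28.03
position: [0.4967, -0.3128, 0.0672]
ee_rot: [0.748, 0.664, 0.0, 0.0]
ft_force: [-0.2, 0.5, -1.7]
grip_width: 0.705
grasp_force: 38.4
```

Run:
```python
from h import *
o=get_obs();print(o["position"],o["ft_force"])
cv2.imwrite("pics/a7.png",cv2.resize(optics.camera("scene")[100:250,190:340,::-1],(600,600)))
```

```text
[ 0.496715   -0.31279777  0.06722305] [-0.16122017  0.48592919 -1.7096277 ]
```

View pics/a7.png

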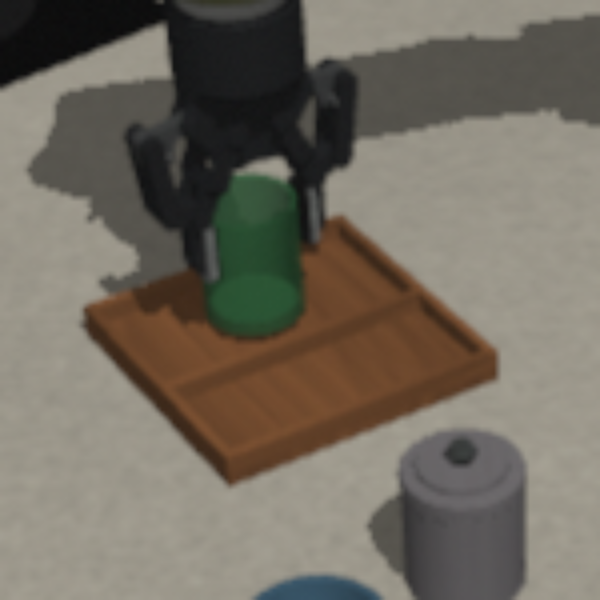

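The tumbler hangs upright over the wide compartment at crop (255,260), and its base will clear the divider. Lower and release.

Call:
send_rows([
  [[0,0,0,0,0,0.014,0.5],[0,0,0,0,0,0.01,0.5],[0,0,0,0,0,0.006,0.5],[0,0,0,0,0,0.003,0.5],[0,0,0,0,0,0,0.5],[0,0,0,0,0,0,0.74],[0,0,0,0,0,0,0.8],[0,0,0,0,0,0,0.9],[0,0,0,0,0,0,1],[0,0,0,0,0,0,1],[0,0,0,0,0,0,1],[0,0,0,0,0,-0.03,1],[0,0,0,0,0,-0.06,1],[0,0,0,0,0,-0.1,1],[0,0,0,0,0,-0.1,1],[0,0,0,0,0,-0.1,1],[0,0,0,0,0,-0.1,1],[0,0,0,0,0,-0.1,1],[0,0,0,0,0,-0.1,1]],
])

```text
clock: 29.67
position: [0.4964, -0.3128, 0.2005]
ee_rot: [0.748, 0.664, 0.0, 0.0]
ft_force: [0.1, -0.5, -0.3]
grip_width: 1.002
grasp_force: 0.0
```

Run:
```python
from h import *
o=get_obs();print(o["position"],o["ft_force"])
go(.662,.0545,.16,-6.9)
```

```text
[ 0.49635022 -0.3127886   0.20047714] [ 0.11498683 -0.46038309 -0.3313132 ]
psi -6.86 turn 0.0004 shift [1.9226 0.6016 0.2024] mm [384.5 120.3  40.5] tilt -1.0
```

Call:
send_rows([
  [[0,0,0,0.101,0.0315,0,1],[0,0,0,0.101,0.0315,0,1],[0,0,0,0.101,0.0315,0,1],[0,0,0,0.101,0.0315,0,1],[0,0,0,0.101,0.0315,0,1],[0,0,0,0.101,0.0315,0,1],[0,0,0,0.101,0.0315,0,1],[0,0,0,0.101,0.0315,0,1],[0,0,0,0.101,0.0315,0,1],[0,0,0,0.101,0.0315,0,1],[0,0,0,0.101,0.0315,0,1],[0,0,0,0.101,0.0315,0,1],[0,0,0,0.101,0.0315,0,1],[0,0,0,0.101,0.0315,0,1],[0,0,0,0.101,0.0315,0,1],[0,0,0,0.101,0.0315,0,1],[0,0,0,0.101,0.0315,0,1],[0,0,0,0.101,0.0315,0,1],[0,0,0,0.101,0.0315,0,1],[0,0,0,0,0,0,1]],
])

```text
clock: 31.33
position: [0.662, 0.0598, 0.1989]
ee_rot: [0.746, 0.666, 0.001, -0.0]
ft_force: [-0.1, 1.8, 0.5]
grip_width: 0.999
grasp_force: 0.0
```

Run:
```python
from h import *
o=get_obs();print(o["position"],o["joint_pos"].round(2))
go(.662,.0545,.055,-6.9)
```

```text
[0.6620482  0.0597849  0.19890378] [-0.65  0.52  0.7   1.44 -0.34  1.3  -0.04]
psi -6.51 turn 0.0046 shift [-0.0263  0.0029  0.7195] mm [ -5.3   0.6 143.9] tilt -1.0
```

Call:
send_rows([
  [[0,0,0,-0.013,0.001,0.04,1],[0,0,0,-0.013,0.001,0.07,1],[0,0,0,0,0,0.09,1],[0,0,0,0,0,0.09,1],[0,0,0,0,0,0.09,1],[0,0,0,0,0,0.09,1],[0,0,0,0,0,0.09,1],[0,0,0,0,0,0.06,1],[0,0,0,0,0,0.04,1],[0,0,0,0,0,0,1],[0,0,0,0,0,0,1]],
])

```text
clock: 32.25
position: [0.6609, 0.0485, 0.0667]
ee_rot: [0.748, 0.663, 0.0, 0.0]
ft_force: [0.4, -0.4, 0.6]
grip_width: 0.995
grasp_force: 0.0
```

Run:
```python
from h import *
o=get_obs();print(o["position"],o["ft_force"])
cv2.imwrite("pics/a8.png",cv2.resize(optics.camera("scene")[180:360,220:400,::-1],(600,600)))
go(.662,.0545,.027,-6.9)
```

```text
[0.66094092 0.04854728 0.06674984] [ 0.38250208 -0.4252843   0.55348346]
psi -6.86 turn 0.0005 shift [ 0.0294 -0.      0.2014] mm [ 5.9 -0.  40.3] tilt -1.0
```

View pics/a8.png

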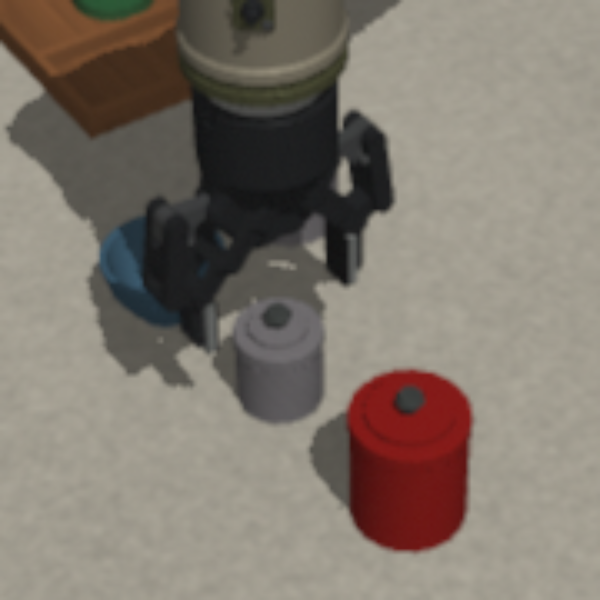

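The small tin stands between the open fingers, about 6 mm nearer the camera than the tool's line. The red tin and the bowl are clear. I correct for that, lower and grip.

Call:
send_rows([
  [[0,0,0,0.016,0,0,1],[0,0,0,0.016,0,0,1],[0,0,0,0,0,0.03,1],[0,0,0,0,0,0.05,1],[0,0,0,0,0,0.05,1],[0,0,0,0,0,0.04,1],[0,0,0,0,0,0.03,1],[0,0,0,0,0,0,1],[0,0,0,0,0,0,0.4],[0,0,0,0,0,0,0.4],[0,0,0,0,0,0,0.4],[0,0,0,0,0,0,0.4],[0,0,0,0,0,0,0.4],[0,0,0,0,0,0,0.4],[0,0,0,0,0,0,0.4],[0,0,0,0,0,0,0.4],[0,0,0,0,0,0,0.4],[0,0,0,0,0,0,0.4]],
], squeeze=35)

```text
clock: 33.8
position: [0.6621, 0.0554, 0.027]
ee_rot: [0.748, 0.664, 0.001, 0.0]
ft_force: [-1.6, -0.8, 6.0]
grip_width: 0.596
grasp_force: 36.1
```

Call:
send_rows([
  [[0,0,0,0,0,-0.03,0.4],[0,0,0,0,0,-0.06,0.4],[0,0,0,0,0,-0.08,0.4],[0,0,0,0,0,-0.08,0.4],[0,0,0,0,0,-0.08,0.4],[0,0,0,0,0,-0.08,0.4],[0,0,0,0,0,-0.08,0.4],[0,0,0,0,0,-0.08,0.4],[0,0,0,0,0,-0.08,0.4],[0,0,0,0,0,-0.05,0.4],[0,0,0,0,0,0,0.4]],
])

```text
clock: 34.72
position: [0.6626, 0.0553, 0.1691]
ee_rot: [0.748, 0.664, 0.002, 0.001]
ft_force: [-0.4, -0.1, -1.6]
grip_width: 0.591
grasp_force: 36.8
```

Run:
```python
from h import *
o=get_obs();print(o["position"],o["ft_force"],o["joint_pos"].round(2))
go(.508,-.2325,.04,-6.9)
```

```text
[0.66258036 0.05534758 0.16914272] [-0.39402909 -0.12924763 -1.5913307 ] [-0.64  0.54  0.69  1.48 -0.35  1.24 -0.03]
psi -6.84 turn 0.0007 shift [-1.5217 -0.5944  0.6457] mm [-304.3 -118.9  129.1] tilt -0.99999
```

Call:
send_rows([
  [[0,0,0,-0.04,-0.0156,0,0.4],[0,0,0,-0.07,-0.0273,0,0.4],[0,0,0,-0.0975,-0.0381,0,0.4],[0,0,0,-0.0975,-0.0381,0,0.4],[0,0,0,-0.0975,-0.0381,0,0.4],[0,0,0,-0.0975,-0.0381,0,0.4],[0,0,0,-0.0975,-0.0381,0,0.4],[0,0,0,-0.0975,-0.0381,0,0.4],[0,0,0,-0.0975,-0.0381,0,0.4],[0,0,0,-0.0975,-0.0381,0,0.4],[0,0,0,-0.0975,-0.0381,0,0.4],[0,0,0,-0.0975,-0.0381,0,0.4],[0,0,0,-0.0975,-0.0381,0,0.4],[0,0,0,-0.0975,-0.0381,0,0.4],[0,0,0,-0.0975,-0.0381,0,0.4],[0,0,0,-0.0975,-0.0381,0,0.4],[0,0,0,-0.045,-0.018,0,0.4],[0,0,0,0,0,0,0.4],[0,0,0,0,0,0,0.4],[0,0,0,0,0,0,0.4]],
])

```text
clock: 36.38
position: [0.5076, -0.2311, 0.1658]
ee_rot: [0.748, 0.664, 0.0, -0.0]
ft_force: [0.4, 0.4, -2.4]
grip_width: 0.597
grasp_force: 36.9
```

Run:
```python
from h import *
o=get_obs();print(o["position"],o["grip_width"])
go(.508,-.2325,.043,-6.9)
```

```text
[ 0.50764671 -0.23107354  0.16579843] 0.5966336143793767
psi -6.77 turn 0.0015 shift [-0.0069  0.0026  0.614 ] mm [ -1.4   0.5 122.8] tilt -1.0
```

Call:
send_rows([
  [[0,0,0,-0.007,0,0.04,0.4],[0,0,0,0,0,0.07,0.4],[0,0,0,0,0,0.07,0.4],[0,0,0,0,0,0.07,0.4],[0,0,0,0,0,0.07,0.4],[0,0,0,0,0,0.07,0.4],[0,0,0,0,0,0.07,0.4],[0,0,0,0,0,0.07,0.4],[0,0,0,0,0,0.05,0.4],[0,0,0,0,0,0.03,0.4],[0,0,0,0,0,0,0.4],[0,0,0,0,0,0,0.4]],
])

```text
clock: 37.38
position: [0.5073, -0.2337, 0.0442]
ee_rot: [0.748, 0.664, -0.0, -0.0]
ft_force: [0.5, -0.7, -1.4]
grip_width: 0.594
grasp_force: 36.9
```

Run:
```python
from h import *
o=get_obs();print(o["position"],o["ft_force"])
cv2.imwrite("pics/a9.png",cv2.resize(optics.camera("scene")[120:250,200:330,::-1],(600,600)))
```

```text
[ 0.50726482 -0.23370687  0.04423988] [ 0.46846846 -0.67505175 -1.39998096]
```

View pics/a9.png

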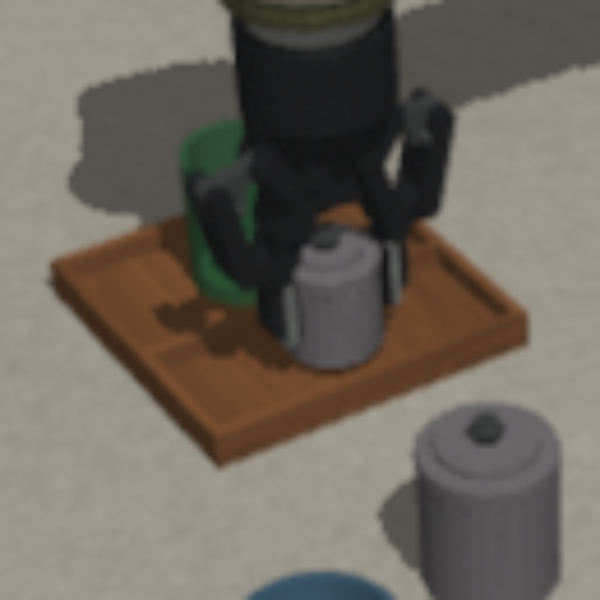

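The small tin is over the narrow compartment at crop (335,300), between the divider and the rim. Lower the last 9 mm and release.

Call:
send_rows([
  [[0,0,0,0,0,0.015,0.4],[0,0,0,0,0,0.015,0.4],[0,0,0,0,0,0.01,0.4],[0,0,0,0,0,0.004,0.4],[0,0,0,0,0,0,0.4],[0,0,0,0,0,0,0.4]],
])

```text
clock: 37.93
position: [0.5072, -0.2337, 0.0355]
ee_rot: [0.748, 0.664, 0.0, -0.0]
ft_force: [-0.5, 0.3, -1.1]
grip_width: 0.593
grasp_force: 36.9
```

Call:
send_rows([
  [[0,0,0,0,0,0.003,0.4],[0,0,0,0,0,0,0.4],[0,0,0,0,0,0,0.63],[0,0,0,0,0,0,0.68],[0,0,0,0,0,0,0.75],[0,0,0,0,0,0,0.85],[0,0,0,0,0,0,0.85],[0,0,0,0,0,0,0.85],[0,0,0,0,0,-0.03,0.85],[0,0,0,0,0,-0.06,0.85],[0,0,0,0,0,-0.1,1],[0,0,0,0,0,-0.1,1],[0,0,0,0,0,-0.1,1],[0,0,0,0,0,-0.1,1],[0,0,0,0,0,-0.1,1],[0,0,0,0,0,-0.1,1],[0,0,0,0,0,-0.1,1]],
])

```text
clock: 39.35
position: [0.507, -0.234, 0.195]
ee_rot: [0.748, 0.663, 0.0, 0.0]
ft_force: [0.9, 0.2, -0.5]
grip_width: 1.0
grasp_force: 0.0
```

Run:
```python
from h import *
o=get_obs();print(o["position"],o["ft_force"])
im=optics.camera("scene");cv2.imwrite("pics/b1.png",cv2.resize(im[130:380,190:520,::-1],(792,600)))
m=masks(im)["green"];print([(cv2.contourArea(c),rim("scene",c,.083,.03)) for c in cv2.findContours(m,0,1)[0] if cv2.contourArea(c)>60])
```

```text
[ 0.5070084  -0.23397121  0.19502619] [ 0.89760879  0.18349225 -0.54872929]
[(1344.5, (array([0.46807575, 0.26889941]), np.float64(0.0017424488563013319))), (780.5, (array([ 0.50145406, -0.31349368]), np.float64(0.001508347018028373)))]
```

View pics/b1.png

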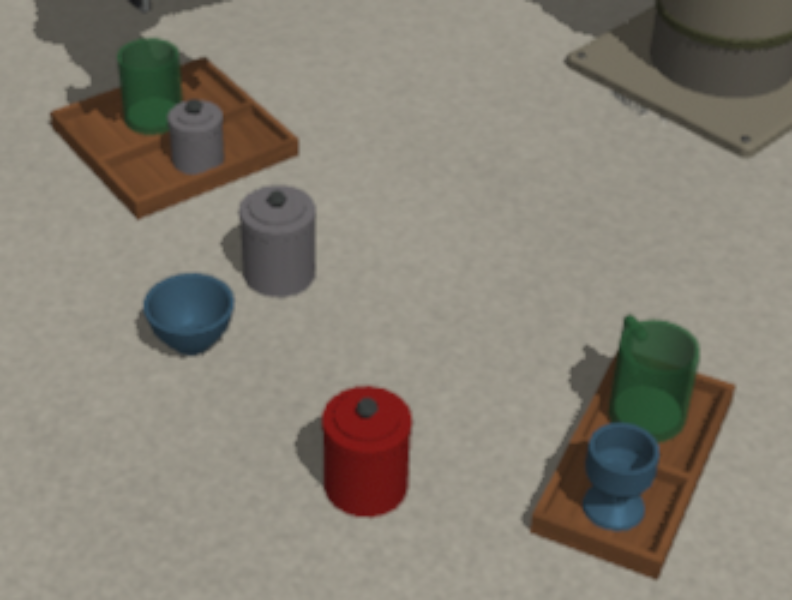

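The final picture shows all four pieces upright in their compartments. In the crop, the tumbler is at (150,85) and the small tin at (197,135) in the square tray. The mug is at (655,380) and the egg cup at (620,475) in the long tray. The big tin and the bowl stand where they started, and the gripper is clear of everything.

```bash
python3 -c "
from workcell import job
print(job.hand_in())"
```

```text
the job is handed in; nothing more can be done
None
```

I handed the job in at about 39 s with all four pieces upright and released in their own compartments, and the big tin and bowl untouched; hand-in returned no verdict.

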